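Stack a keyed candle mould on its indexed stand

ROBOT

A 6-joint arm with a two-finger parallel gripper is mounted at the origin on a cart in front of the work surface, level with it; the furniture and walls round the work are solid. World frame = base frame: x ahead of the robot, y to its left, z up, the work surface at z = 0. Lengths are in mm, angles in rad, forces in N, time in s.
With the tool pointing down it reaches from about 275 to 975 mm from the base axis. Payload 8.4 kg.
Tool frame: the origin (TCP) lies on the centre line of the jaws, within the pads' length; the fingertips stand 22 mm ahead of it and the grasp point (between the pads) lies 3 mm ahead of it; z points along the fingers, y is the direction in which the jaws open and shut (so a half turn about z gives the same grasp; the last joint's range is limited). The gripper opens to 92 mm and grips with 3 to 60 N. Pads are 20 mm wide; open, the fingers measure 128 mm over their backs; the gripper's body (75 mm by 189 mm) begins 69 mm behind the grasp point.
Start: joints at [1.312, 0.353, 1.633, -0, 1.155, -0.002], TCP at [158.74, 604.507, 208.883] pointing down, gripper open.
Joint ranges: [-2.63, 2.63], [-0.92, 2.1], [0.06, 2.66], [-1.3, 4.44], [0, 2.69], [-3.02, 3.02]. Speed limits (rad/s): [2.22, 2.22, 2.79, 3.14, 3.14, 3.14].

INTERFACE

Orientations are given as a unit quaternion [x, y, z, w].
In Python, from plant import status, imaging, close_job gives the robot as it stands.
- The arm moves only by the shell command python3 -m pendant 'ROWS' [FORCE]. ROWS is JSON, one flat list of numbers, 7 for each row, row after row: the turn, a rotation vector about the world's x, y, z in degrees, then the shift along the world's x, y, z in cm, then the opening, from 0 (shut) to 1 (fully open). A call has 1 to 8 rows; each row is the pose to reach, as a shift and turn from the pose measured when the call began; what a row does not reach only later rows make up. A row lasts 1/10 s, in which the tool goes at most 50 mm and 8.59 degrees, less where a joint would pass 70% of its speed; a pose out of reach is approached as far as the arm can. A call with a gripper value outside its range is refused whole. The fingers move at their own pace and stop on an object; FORCE is the grip in N (left out, the last holds). Time passes only in rows, so rows that repeat a pose let the fingers close. It gives the time, the measured TCP pose, the force and the opening at its end, in the units of the state.
- status.get_state(): the state, without advancing time (a new reading comes with each control period).
- imaging.camera(name): name is "scene" or "top" or "wrist"; returns the picture (384x512x3 uint8, red, green, blue); there is no depth.
- imaging.camera_params(name): a dict with "fx", "fy", "cx", "cy" (pixels), "R" (3x3) and "t" (3): a world point X has camera coordinates R X + t. Camera axes: x right, y down, z forward; pixel columns grow to the right and rows downward; lengths in mm; the calibration is good to about 2 mm. The wrist camera is an equidistant fisheye: a pixel r from the principal point sees the ray r / f radians off the axis. A picture is of the moment at which its call begins: read the wrist's pose just before it. camera_params takes no time and is no camera call; for the wrist camera it gives the pose at the moment of the call.
- close_job(): hands the job in, once; it reports no verdict.
The state is a dict: "t": time; "joint_pos": joint angles; "dq": joint speeds; "tau": joint torques, N m; "tool_pos": TCP position; "ee_rot": TCP orientation; "wrist_force": force on the tool from outside, world axes, zero at the start; "moment": the same for the moment, N m; "width": opening from 0.0 (shut) to 1.0 (fully open).
Only numpy, scipy, OpenCV 4.12 (cv2) and the standard library are available. Lean on these libraries where they do the work, as an engineer would, in place of code of your own. Each camera call takes 0.05 s, during which the arm holds its last target.

TASK

Build up the candle mould: set the silver mould tube upright on the ring of the grey stand, then the brass pouring head on top of the tube, each with its wide lug in the wide notch below and both narrow lugs in theirs, so that it drops fully home and rim meets rim. The stand's ring was left turned, up to about 35 degrees either way, so feel for its notches. Leave the stack standing free, and do not push the other things on the table about.

Things in the scene. Friction and masses are not known exactly. Their poses are not given: they have to be found in the camera images.
- stand: Grey round stand, bolted down: flange 124 mm across, 14 mm high, neck 72 mm across up to 24 mm, and on that a notched steel index ring (see ring_rim). The ring turns about the stand's axis, very stiffly (1 N m, no spring); its angle is not measured: its wide notch lies up to 0.6 rad either side of the stand's +x (white line on the flange). Origin: centre of the underside, z up.
- ring_rim (a point): Centre of the index ring's top rim, 50 mm above the stand's origin; axes are the stand's and do not turn with the ring. Ring: 60 mm outside, 44 mm bore. Three notches go down 9 mm from the rim, right through the wall: a wide one (19 mm), and narrow ones (12 mm) 120 and 240 degrees from it.
- mould_tube: Silver tube, 60 mm outside, 44 mm bore, 80 mm high with lugs, 0.24 to 0.39 kg. Three round-nosed lugs, 7 mm long, hang from its lower rim at radius 23 to 29 mm as feet: a wide one (16 mm) at its +x, below a red stripe, narrow ones (9 mm) at 120 and 240 degrees. Origin: centre, at the lug tips, z up. Fully home it is 43 mm above the stand's origin; with lugs riding on the rim, 50 mm.
- tube_rim (a point): Centre of the tube's top rim, 80 mm above the tube's origin, axes as the tube's. The rim has three notches right above the lugs, 9 mm deep, through the wall: wide (19 mm) at +x, narrow (12 mm) at 120 and 240 degrees. So lugs have 1.5 mm play a side.
- pouring_head: Brass pouring head, 60 mm outside, 62 mm high with lugs, 0.2 to 0.33 kg, plain funnelled mouth on top. The same three lugs as the tube's hang below: 7 mm long, the wide one (16 mm) at +x, below a red stripe and rim mark, narrow ones (9 mm) at 120 and 240 degrees. Origin: centre, at the lug tips, z up. Fully home it is 73 mm above the tube's origin; with lugs riding on the rim, 80 mm.
- candle_brown_1: Bystander: russet pillar candle, 68 mm across, 88 mm high. Origin at the centre of its underside.
- candle_green: Bystander: square mosaic candle, violet to green, 45 x 46 x 123 mm. Origin at the centre of its underside.
- wick_spool: Bystander: wooden spool of wick, 60 mm across, 68 mm high. Origin at the centre of its underside.
- dye_red: Bystander: small brown dropper bottle with a red band, 34 mm across, 102 mm high. Origin at the centre of its underside.
- silicone_mould: Bystander: round pink silicone mould, 68 mm across, 51 mm high. Origin at the centre of its underside.
- tealight_0: Bystander: white tealight, 39 mm across, 24 mm high. Origin at the centre of its underside.
Not all that is in view belongs to the job. What is shaped like the mould_tube but blue is not meant.

How it is judged (in metres and radians):
On the way, in this order (a step that is already met when the one before it is completed fails the run):
1. the mould tube is home on the stand's ring, lugs in their notches (z of mould_tube in the frame of stand between 0.04 and 0.0455 m and horizontal distance between mould_tube and stand below 0.004 m and angle between mould_tube's own z axis and vertical below 0.05 rad), for 0.2 s.
2. the pouring head is home on the tube, which is still home on the ring (all of step 1 and z of pouring_head in the frame of mould_tube between 0.069 and 0.0755 m and horizontal distance between pouring_head and mould_tube below 0.004 m and angle between pouring_head's own z axis and vertical below 0.05 rad), for 0.2 s.
At the end, for the whole second after the job is handed in: The tube is upright (0.05 rad) on the ring, its origin 40 to 45.5 mm above the stand's and within 4 mm of its axis; the head is upright on the tube, its origin 69 to 75.5 mm above the tube's and within 4 mm sideways; both at rest (under 0.02 m/s) (all of step 2 and linear speed of each of mould_tube, pouring_head below 0.02 m/s); the robot touches nothing.
It fails at once if a bystander (candle, spool, bottle, pink mould, tealight) is pushed more than 30 mm from its place (distance of any of candle_brown_1, candle_green, wick_spool, dye_red, silicone_mould, tealight_0 from where it was at the start of the episode above 0.03 m).
It also fails if it takes over 67 s, if anything falls off the work surface, if the arm or the gripper's body presses on something with over 40 N, if the wrist force passes 120 N, or if a joint passes its speed limit or range.

## Working session

There is one attempt and no reset: what is moved stays moved. The work goes in short steps, Python scripts to look and compute and a shell command to move; the robot and the scene stay as the last step left them, time stands still between calls to the robot, and variables do not carry over. Pictures are saved under pics/ and viewed, and the job is handed in when it is done.

```bash
mkdir -p pics; ls; cat > h.py <<'E'
import numpy as np,cv2
from plant import status,imaging
def snap(n,f):
    im=imaging.camera(n); cv2.imwrite('pics/'+f,im[:,:,::-1]); return im
def ray(n,u,v,P=None):
    p=P or imaging.camera_params(n); R=np.array(p['R']);t=np.array(p['t'])
    x=(u-p['cx'])/p['fx'];y=(v-p['cy'])/p['fy']
    if n=='wrist':
        r=np.hypot(x,y); d=np.array([np.sin(r)*x/r,np.sin(r)*y/r,np.cos(r)]) if r>0 else np.array([0,0,1.])
    else: d=np.array([x,y,1.])
    return -R.T@t, R.T@d
def atz(n,u,v,z,P=None):
    o,d=ray(n,u,v,P); return o+d*(z-o[2])/d[2]
def proj(n,X,P=None):
    p=P or imaging.camera_params(n); c=np.array(p['R'])@np.array(X)+np.array(p['t'])
    if n=='wrist':
        th=np.arctan2(np.hypot(c[0],c[1]),c[2]); a=np.arctan2(c[1],c[0]); return np.array([p['cx']+p['fx']*th*np.cos(a),p['cy']+p['fy']*th*np.sin(a)])
    return np.array([p['cx']+p['fx']*c[0]/c[2],p['cy']+p['fy']*c[1]/c[2]])
E
python3 - <<'E'
from h import *
s=status.get_state();print(s)
for n in('scene','top','wrist'):
    snap(n,n+'0.png');p=imaging.camera_params(n);print(n,{k:np.round(v,3).tolist() for k,v in p.items()})
E
```

```text
pics
{'t': 0.0, 'joint_pos': array([ 1.31158763e+00,  3.53632608e-01,  1.63414069e+00,  1.37650080e-07,
        1.15517168e+00, -2.40476879e-03]), 'dq': array([ 1.54502776e-03, -4.43072105e-04, -9.14077719e-04,  1.19004107e-03,
        3.36426793e-04, -9.54195480e-05]), 'tau': array([-2.68770462e-03, -5.93851447e+01, -3.34199059e+01,  6.93003181e-02,
        2.37470423e-02, -1.44195801e-04]), 'tool_pos': array([158.61887333, 604.02042889, 208.17058824]), 'ee_rot': array([ 1.28049422e-01,  9.91767558e-01, -6.70379870e-04, -8.82572734e-05]), 'wrist_force': array([ 0.14855427, -0.1874924 ,  0.49960327]), 'moment': array([-0.05987476,  0.00052868, -0.00898639]), 'width': 1.0006426803031794}
scene {'fx': 443.947, 'fy': 443.947, 'cx': 256.669, 'cy': 191.245, 'R': [[0.901, -0.434, -0.006], [-0.28, -0.57, -0.772], [0.332, 0.697, -0.635]], 't': [-540.489, 236.949, 1380.807]}
top {'fx': 454.583, 'fy': 454.583, 'cx': 251.754, 'cy': 195.471, 'R': [[-0.022, -1.0, 0.005], [-0.989, 0.021, -0.147], [0.147, -0.008, -0.989]], 't': [0.667, 588.559, 1266.386]}
wrist {'fx': 297.319, 'fy': 297.319, 'cx': 260.081, 'cy': 190.0, 'R': [[0.255, 0.967, -0.001], [0.94, -0.247, 0.237], [0.228, -0.062, -0.972]], 't': [-624.311, -27.62, 388.488]}
```

View pics/scene0.png

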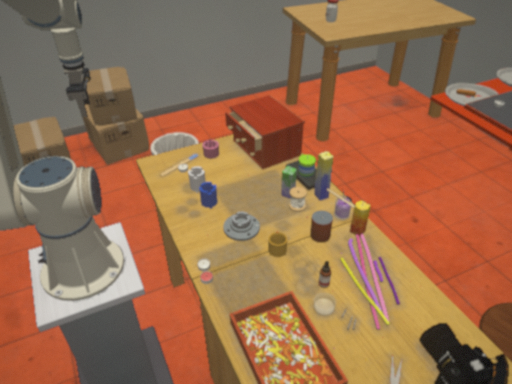

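View pics/top0.png

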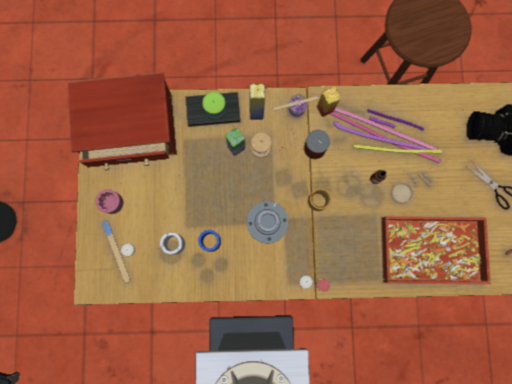

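View pics/wrist0.png

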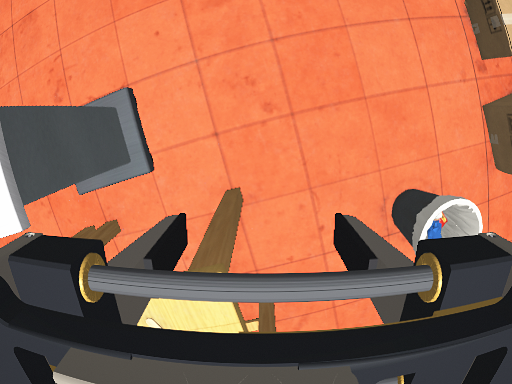

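The top picture shows the silver tube at about (171,244), the blue one at (209,240), the stand at (267,222) and the brass head at (318,200). I'll enlarge these.

```bash
python3 - <<'E'
import cv2,numpy as np
t=cv2.imread('pics/top0.png');s=cv2.imread('pics/scene0.png')
cv2.imwrite('pics/c1.png',cv2.resize(t[170:270,145:345],None,fx=4,fy=4,interpolation=cv2.INTER_CUBIC))
cv2.imwrite('pics/c2.png',cv2.resize(s[150:270,170:300],None,fx=5,fy=5,interpolation=cv2.INTER_CUBIC))
from h import *
for n,u,v,z in [('tube',171,243,80),('blue',209,240,80),('stand',267,221,50),('head',318.5,200,62)]: print(n,atz('top',u,v,z))
E
```

```text
tube [455.43383825 213.47475414  80.        ]
blue [461.36429776 108.76627561  80.        ]
stand [513.15175397 -53.90875651  50.        ]
head [ 568.61160877 -201.23373657   62.        ]
```

View pics/c1.png

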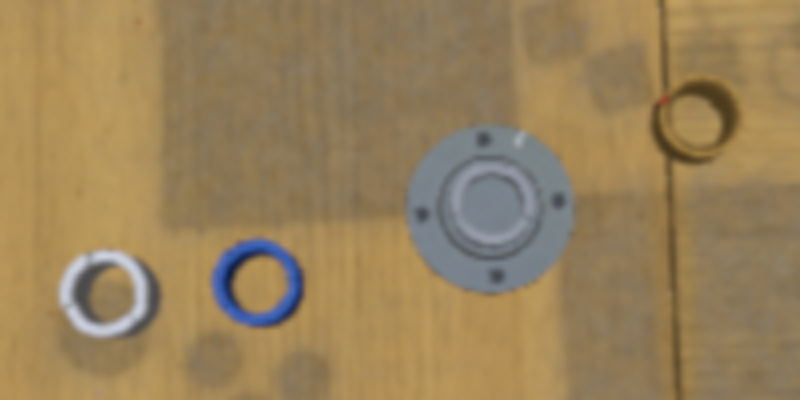

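View pics/c2.png

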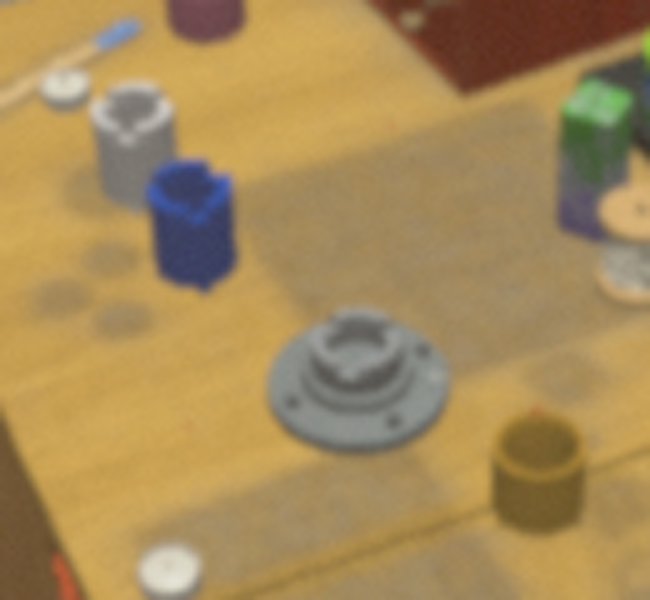

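```bash
python3 -m pendant '[0,0,0,34.6,-40.4,5,1, 0,0,0,34.6,-40.4,5,1, 0,0,0,34.6,-40.4,5,1, 0,0,0,34.6,-40.4,5,1, 0,0,0,34.6,-40.4,5,1, 0,0,0,34.6,-40.4,5,1, 0,0,0,34.6,-40.4,5,1, 0,0,0,34.6,-40.4,5,1]' 
python3 - <<'E'
from h import *
print(np.round([505,200,258]-status.get_state()['tool_pos'],1))
E
```

```text
t: 0.95
tool_pos: [418.5, 300.1, 246.1]
ee_rot: [0.128, 0.992, -0.0, -0.0]
wrist_force: [1.3, 0.4, 0.5]
width: 0.999
[  86.5 -100.1   11.9]
```

```bash
python3 -m pendant '[0,0,0,8.65,-10,1.2,1, 0,0,0,8.65,-10,1.2,1, 0,0,0,8.65,-10,1.2,1, 0,0,0,8.65,-10,1.2,1]' 
python3 - <<'E'
from h import *
P=imaging.camera_params('wrist')
im=snap('wrist','w1.png')
import pickle;pickle.dump(P,open('w1.pkl','wb'))
print(proj('wrist',[455,213,80],P), proj('wrist',[455,213,0],P),status.get_state()['tool_pos'])
E
```

```text
t: 1.35
tool_pos: [507.4, 197.1, 258.3]
ee_rot: [0.13, 0.992, -0.001, 0.001]
wrist_force: [-0.9, 0.9, -0.2]
width: 1.001
[261.85362413 127.07605718] [261.61359944 125.50056293] [505.88496907 198.63472497 257.96625633]
```

View pics/w1.png

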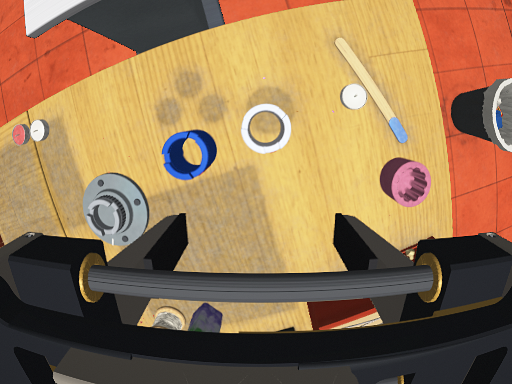

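```bash
python3 - <<'E'
import cv2,numpy as np
t=cv2.imread('pics/w1.png')
a=cv2.resize(t[95:165,230:300],None,fx=8,fy=8,interpolation=cv2.INTER_CUBIC)
b=cv2.resize(t[165:250,75:155],None,fx=7,fy=7,interpolation=cv2.INTER_CUBIC)
cv2.imwrite('pics/c3.png',a);cv2.imwrite('pics/c4.png',b)
E
```

```text
(no output)
```

View pics/c3.png

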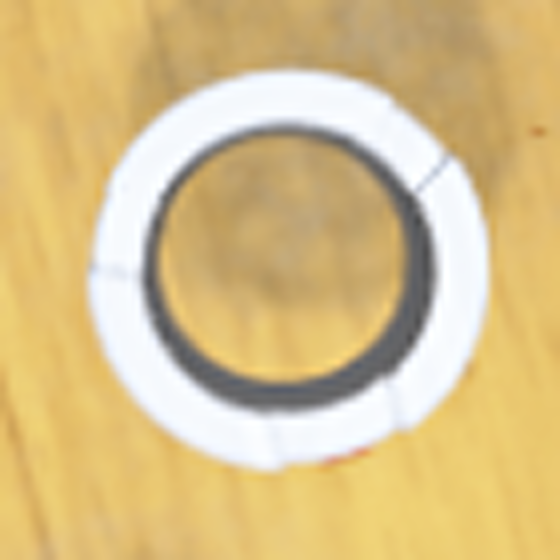

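View pics/c4.png

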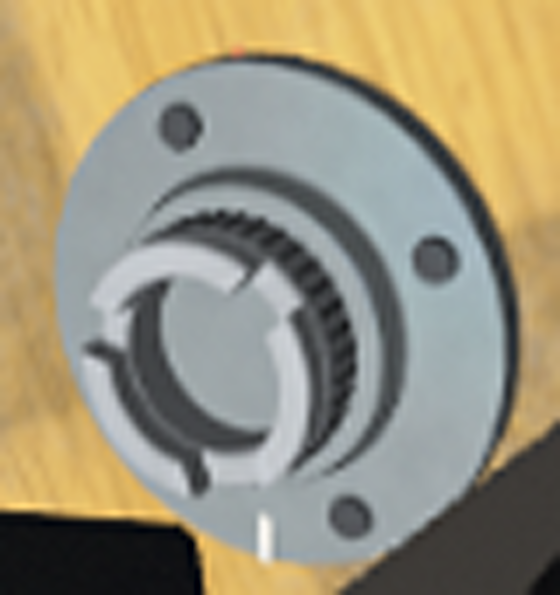

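```bash
cat >> h.py <<'E'
def fitcirc(n,pts,z,P,r):
    from scipy.optimize import least_squares
    X=np.array([atz(n,u,v,z,P)[:2] for u,v in pts])
    f=least_squares(lambda c:np.hypot(*(X-c).T)-r,X.mean(0)); return f.x,np.round(np.hypot(*(X-f.x).T),1)
def angs(n,pts,z,P,c):
    return [np.round(np.r_[np.hypot(*(q:=atz(n,u,v,z,P)[:2]-c)),np.degrees(np.arctan2(q[1],q[0]))],1).tolist() for u,v in pts]
def overlay(im,n,P,c,z,phi,wide=19,nar=12,s=1,off=(0,0),r=(22,30)):
    for R in r:
        pts=[]
        for a in np.arange(0,360,2):
            th=np.radians(a); p=proj(n,[c[0]+R*np.cos(th),c[1]+R*np.sin(th),z],P); pts.append((p-off+.5)*s-.5)
        cv2.polylines(im,[np.round(pts).astype(int)],True,(0,255,0),1)
    for k,w in ((0,wide),(120,nar),(240,nar)):
        for sg in(-1,1):
            q=[]
            for R in r:
                th=np.radians(phi+k)+sg*np.arcsin(w/2/R); p=proj(n,[c[0]+R*np.cos(th),c[1]+R*np.sin(th),z],P); q.append(tuple(np.round((p-off+.5)*s-.5).astype(int)))
            cv2.line(im,tuple(map(int,q[0])),tuple(map(int,q[1])),(0,0,255) if k==0 else (255,0,255),1)
E
python3 - <<'E'
from h import *
import pickle;P=pickle.load(open('w1.pkl','rb'))
g=lambda l,o,s:[((x+.5)/s-.5+o[0],(y+.5)/s-.5+o[1]) for x,y in l]
T=g([(290,68),(392,103),(490,268),(90,268),(160,420),(275,468),(450,158),(480,340)],(230,95),8)
c,r=fitcirc('wrist',T,80,P,30);print('tube',c,r)
print(angs('wrist',g([(275,440),(397,395),(345,455),(395,110),(440,172),(115,270)],(230,95),8),80,P,c))
F=g([(55,230),(515,300),(250,53),(300,565),(90,130),(400,130),(460,500),(70,320)],(75,165),7)
c2,r2=fitcirc('wrist',F,14,P,62);print('stand',c2,r2, angs('wrist',g([(265,535),(180,126),(435,260),(350,517)],(75,165),7),14,P,c2))
S=g([(180,243),(120,265),(312,400),(90,380),(265,485),(140,455)],(75,165),7)
c3,r3=fitcirc('wrist',S,50,P,30);print('ring',c3,r3, angs('wrist',g([(245,280),(268,265),(297,305),(98,300),(95,350),(195,480),(265,475)],(75,165),7),50,P,c3))
E
```

```text
tube [457.71062533 216.93147338] [30.1 29.3 29.8 29.4 29.3 29.5 29.2 30.1]
[[25.3, -19.5], [24.5, 26.2], [28.7, 2.1], [28.6, 132.1], [26.8, 108.8], [25.7, -105.4]]
stand [515.11196905 -50.35202761] [62.8 63.4 62.3 62.3 63.5 59.  61.  58.9] [[56.0, -26.8], [49.4, -172.4], [46.8, 93.3], [50.6, 0.2]]
ring [515.42159229 -51.03740516] [28.5 28.8 28.6 30.1 28.9 28.3] [[25.7, 128.3], [32.3, 123.0], [31.5, 104.2], [28.6, -137.4], [27.4, -112.9], [26.3, -27.2], [27.0, 14.2]]
```

Over the tube: its yaw is about +1° and its centre about (457.7, 216.9). The ring's yaw comes out at about −5°. I'll get a closer look at the stand.

```bash
python3 -m pendant '[0,0,0,7.1,-26.6,-7.8,1, 0,0,0,7.1,-26.6,-7.8,1, 0,0,0,7.1,-26.6,-7.8,1, 0,0,0,7.1,-26.6,-7.8,1, 0,0,0,7.1,-26.6,-7.8,1, 0,0,0,7.1,-26.6,-7.8,1, 0,0,0,7.1,-26.6,-7.8,1, 0,0,0,7.1,-26.6,-7.8,1]' 
python3 - <<'E'
from h import *
P=imaging.camera_params('wrist')
im=snap('wrist','w2.png')
import pickle;pickle.dump(P,open('w2.pkl','wb'))
a,b=proj('wrist',[515,-51,50],P); print(a,b,proj('wrist',[568,-201,62],P))
x,y=int(a)-45,int(b)-45;print(x,y)
cv2.imwrite('pics/c5.png',cv2.resize(im[y:y+90,x:x+90,::-1],None,fx=6,fy=6,interpolation=cv2.INTER_CUBIC))
E
```

```text
t: 2.2
tool_pos: [576.3, -66.5, 179.4]
ee_rot: [0.13, 0.992, -0.0, -0.001]
wrist_force: [0.2, 0.6, -0.2]
width: 0.997
259.3737640265543 120.62273833524245 [139.07914038 208.25656518]
214 75
```

View pics/w2.png

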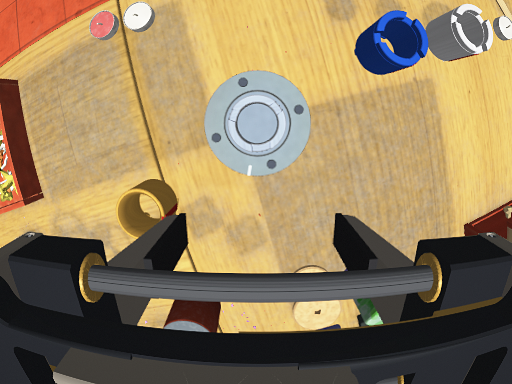

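View pics/c5.png

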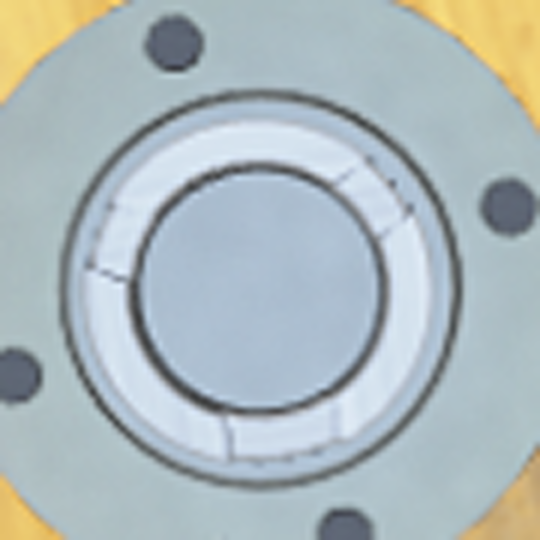

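```bash
python3 - <<'E'
from h import *
import pickle;P=pickle.load(open('w2.pkl','rb'))
o=(214,75);s=6
g=lambda l:[((x+.5)/s-.5+o[0],(y+.5)/s-.5+o[1]) for x,y in l]
c,r=fitcirc('wrist',g([(255,118),(432,285),(86,290),(180,440),(410,370),(320,130)]),50,P,30);print(c,r)
a=lambda l:angs('wrist',g(l),50,P,c)
print(a([(332,187),(370,158),(383,240),(412,212),(88,265),(128,282),(110,207),(225,412),(233,458),(337,405),(342,440)]))
# neck circle r 36 z 24 ; 
c2,r2=fitcirc('wrist',g([(262,90),(462,288),(60,290),(265,488),(400,145),(120,430)]),24,P,36);print('neck',c2,r2)
im=cv2.imread('pics/w2.png')[75:165,214:304]; im=cv2.resize(im,None,fx=6,fy=6,interpolation=cv2.INTER_CUBIC)
overlay(im,'wrist',P,c,50,-5,s=6,off=o); cv2.imwrite('pics/c6.png',im)
im=cv2.imread('pics/w2.png')[165:245,105:195]; cv2.imwrite('pics/c7.png',cv2.resize(im,None,fx=6,fy=6,interpolation=cv2.INTER_CUBIC))
E
```

```text
[516.49115532 -54.39518025] [29.4 29.6 29.2 28.9 29.3 29.3]
[[21.6, 129.5], [29.5, 125.0], [22.9, 97.1], [29.3, 102.3], [29.1, -113.9], [22.0, -108.9], [28.8, -134.9], [21.6, -30.0], [29.1, -23.4], [23.9, 19.5], [29.4, 14.2]]
neck [516.70234925 -54.18047057] [37.  37.  37.1 37.  37.  36.9]
```

View pics/c6.png

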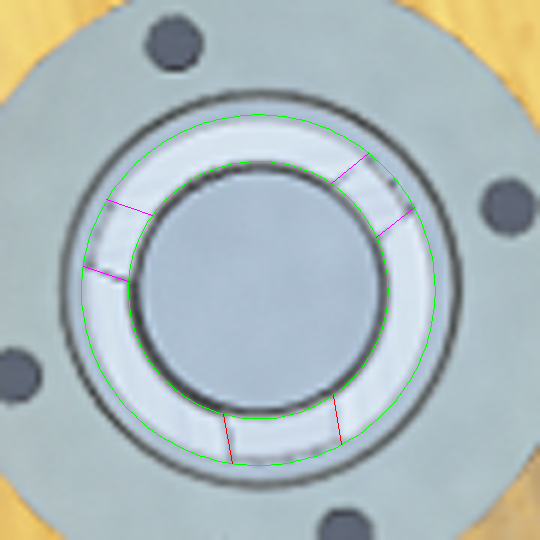

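View pics/c7.png

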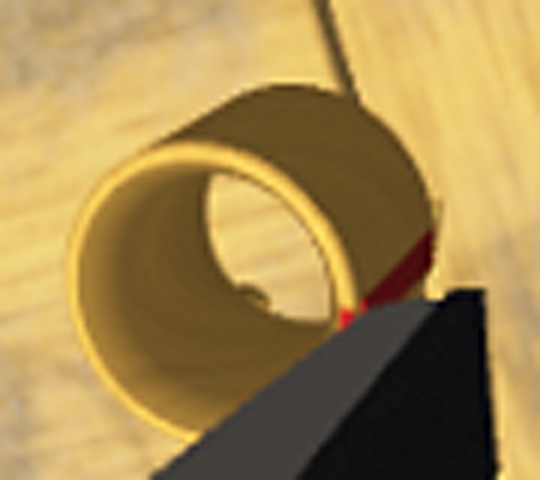

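The overlay of −5° matches the ring's notches; the ring centre is about (516.5, −54.4) by wrist camera. Next I go back to the tube to grasp it.

```bash
python3 -m pendant '[0,0,0,-11.9,28.3,0,0.87, 0,0,0,-11.9,28.3,0,0.87, 0,0,0,-11.9,28.3,0,0.87, 0,0,0,-11.9,28.3,0,0.87, 0,0,0,-11.9,28.3,0,0.87, 0,0,0,-11.9,28.3,0,0.87, 0,0,0,-11.9,28.3,0,0.87, 0,0,0,-11.9,28.3,0,0.87]' 
python3 - <<'E'
from h import *
s=status.get_state();print(s['tool_pos'],s['ee_rot'])
P=imaging.camera_params('wrist')
im=snap('wrist','w3.png')
import pickle;pickle.dump(P,open('w3.pkl','wb'))
print(proj('wrist',[457.7,216.9,80],P))
overlay(im,'wrist',P,[457.7,216.9],80,1)
cv2.imwrite('pics/w3o.png',cv2.resize(im[90:330,130:390,::-1],None,fx=2.3,fy=2.3,interpolation=cv2.INTER_CUBIC))
E
```

```text
t: 3.05
tool_pos: [455.9, 219.7, 180.4]
ee_rot: [0.127, 0.992, 0.0, -0.0]
wrist_force: [0.2, 0.0, -0.3]
width: 0.869
[455.92122204 219.69379747 180.3537725 ] [ 1.26883263e-01  9.91917610e-01  9.83958250e-05 -2.87082470e-04]
[257.78180865 190.1264376 ]
```

View pics/w3o.png

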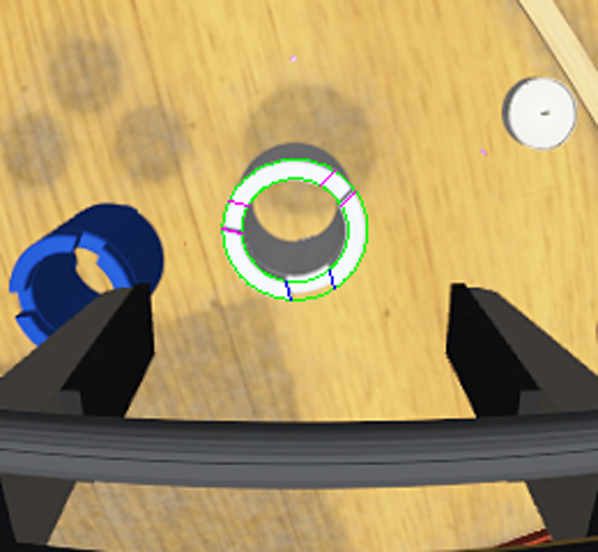

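```bash
python3 - <<'E'
from h import *
import pickle;P=pickle.load(open('w3.pkl','rb'))
im=cv2.imread('pics/w3.png')[145:235,215:305]; im=cv2.resize(im,None,fx=6,fy=6,interpolation=cv2.INTER_CUBIC)
cv2.imwrite('pics/c8.png',im)
E
```

```text
(no output)
```

View pics/c8.png

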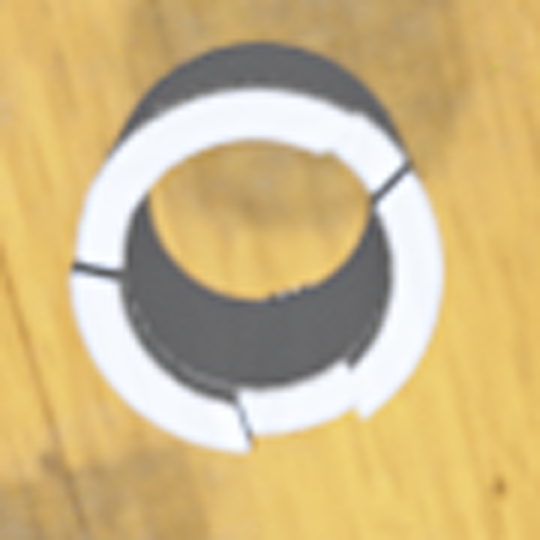

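```bash
python3 - <<'E'
from h import *
import pickle;P=pickle.load(open('w3.pkl','rb'))
o=(215,145);s=6
g=lambda l:[((x+.5)/s-.5+o[0],(y+.5)/s-.5+o[1]) for x,y in l]
c,r=fitcirc('wrist',g([(258,87),(72,268),(443,262),(248,453),(120,385),(425,350),(105,170),(365,417)]),80,P,30);print(c,r)
print(angs('wrist',g([(410,165),(376,200),(76,266),(120,273),(248,450),(240,398),(352,365),(362,415)]),80,P,c))
E
```

```text
[457.63979174 216.8701661 ] [29.7 29.8 29.3 30.3 29.2 29.6 29.3 29.6]
[[29.5, 111.7], [21.9, 108.0], [29.2, -106.9], [22.1, -104.6], [29.8, -18.2], [21.0, -23.1], [21.4, 29.8], [29.0, 20.5]]
```

```bash
python3 -m pendant '[0,0,0,0.17,-0.28,-4,0.87, 0,0,0,0.17,-0.28,-8,0.87, 0,0,0,0.17,-0.28,-11,0.87, 0,0,0,0.17,-0.28,-12.2,0.87, 0,0,0,0.17,-0.28,-12.2,0.87]' 
python3 - <<'E'
from h import *
s=status.get_state();print(s['tool_pos'],s['wrist_force'])
E
```

```text
t: 3.6
tool_pos: [457.8, 214.2, 57.1]
ee_rot: [0.128, 0.992, -0.001, -0.001]
wrist_force: [0.4, -0.3, -0.1]
width: 0.865
[457.77182673 214.21940694  57.14150972] [ 0.35860999 -0.34138218 -0.06840287]
```

```bash
python3 -m pendant '[0,0,0,0,0,0,0.87]'; python3 -m pendant '[0,0,0,0,0,0,0.87]'; python3 -m pendant '[0,0,0,0,0.1,0,0.55, 0,0,0,0,0.1,0,0.55, 0,0,0,0,0.1,0,0.55, 0,0,0,0,0.1,0,0.55]' 25;  python3 -m pendant '[0,0,0,0,0,0,0.55, 0,0,0,0,0,0,0.55]'
```

```text
t: 3.7
tool_pos: [458.8, 214.1, 58.2]
ee_rot: [0.129, 0.992, -0.001, -0.001]
wrist_force: [-0.2, -0.2, 0.8]
width: 0.869
t: 3.8
tool_pos: [459.8, 214.2, 59.5]
ee_rot: [0.129, 0.992, -0.0, -0.0]
wrist_force: [0.1, -0.2, 0.0]
width: 0.87
t: 4.2
tool_pos: [460.3, 215.6, 60.1]
ee_rot: [0.129, 0.992, 0.0, 0.0]
wrist_force: [-0.4, 0.4, 6.2]
width: 0.646
t: 4.4
tool_pos: [460.3, 215.6, 60.2]
ee_rot: [0.129, 0.992, 0.0, 0.0]
wrist_force: [0.1, -0.0, 1.9]
width: 0.641
```

```bash
python3 -m pendant '[0,0,0,0,0,3,0.55, 0,0,0,0,0,7,0.55, 0,0,0,0,0,11,0.55, 0,0,0,0,0,11,0.55, 0,0,0,0,0,11,0.55]' 30
python3 - <<'E'
from h import *
s=status.get_state();print(s['tool_pos'],s['ee_rot'],s['wrist_force'],s['width'])
P=imaging.camera_params('wrist')
im=snap('wrist','w4.png')
import pickle;pickle.dump((P,s),open('w4.pkl','wb'))
print(proj('wrist',s['tool_pos']+[0,0,22],P))
cv2.imwrite('pics/c9.png',cv2.resize(im[150:310,150:370,::-1],None,fx=3.6,fy=3.6,interpolation=cv2.INTER_CUBIC))
E
```

```text
t: 4.9
tool_pos: [460.2, 215.6, 170.1]
ee_rot: [0.129, 0.992, 0.0, 0.001]
wrist_force: [0.5, 0.9, -5.4]
width: 0.639
[460.16153326 215.565723   170.08930874] [1.28667534e-01 9.91687433e-01 3.94597169e-04 7.38320260e-04] [ 0.49148298  0.88607093 -5.39099032] 0.6394162954521646
[260.12448231 238.03823714]
```

View pics/c9.png

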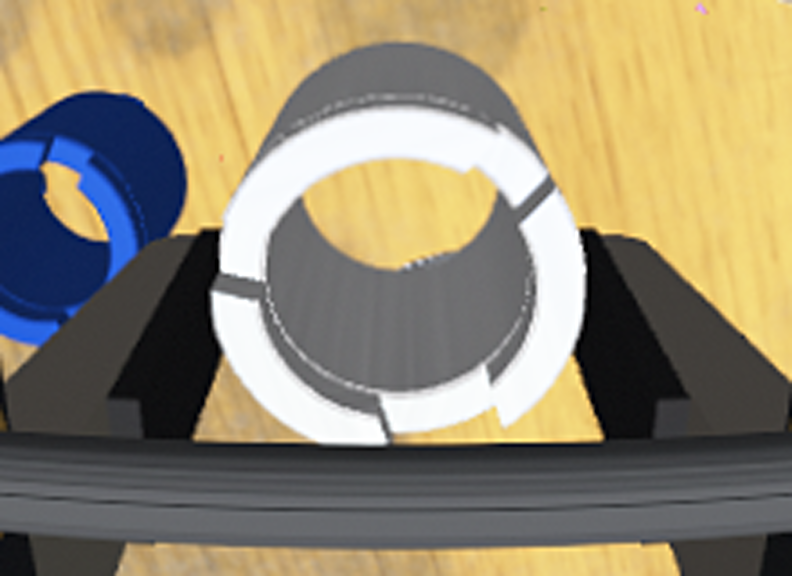

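```bash
python3 - <<'E'
from h import *
import pickle;P,st=pickle.load(open('w4.pkl','rb'))
o=(150,150);s=3.6
g=lambda l:[((x+.5)/s-.5+o[0],(y+.5)/s-.5+o[1]) for x,y in l]
z=st['tool_pos'][2]+19.8
c,r=fitcirc('wrist',g([(398,107),(211,292),(586,270),(228,350),(505,427),(388,445),(265,165),(290,420)]),z,P,30);print(c,r,c-st['tool_pos'][:2])
print(angs('wrist',g([(552,180),(520,217),(217,283),(263,290),(388,440),(380,397),(488,370),(503,425)]),z,P,c))
E
```

```text
[456.41862061 217.34800333] [28.7 30.1 28.7 29.9 29.9 28.  28.7 29.7] [-3.74291265  1.78228033]
[[28.5, 112.9], [21.3, 108.2], [29.0, -106.2], [21.8, -103.9], [27.1, -19.8], [19.3, -25.7], [19.7, 29.2], [29.4, 19.3]]
```

```bash
python3 -m pendant '[0,0,-1,1,-4.5,0.5,0.55, 0,0,-3,2,-9,0.5,0.55, 0,0,-5,3,-13.5,0.5,0.55, 0,0,-6.7,4,-18,0.5,0.55, 0,0,-6.7,5,-22.5,0,0.55, 0,0,-6.7,5.9,-26,0,0.55, 0,0,-6.7,5.93,-27.2,-1,0.55, 0,0,-6.7,5.93,-27.2,-4,0.55]' 30
python3 - <<'E'
from h import *
s=status.get_state();print(s['tool_pos'],s['ee_rot'],s['wrist_force'],s['width'])
print(np.round([519.5,-56.2,118]-s['tool_pos'],1),np.degrees(2*np.arctan2(s['ee_rot'][0],s['ee_rot'][1])))
E
```

```text
t: 5.75
tool_pos: [519.4, -58.6, 128.4]
ee_rot: [0.188, 0.982, -0.0, 0.001]
wrist_force: [0.3, 1.3, -3.9]
width: 0.644
[519.38458519 -58.59735085 128.41733605] [ 1.87666436e-01  9.82232650e-01 -2.61804253e-04  5.12159135e-04] [ 0.26971035  1.26407667 -3.87528568] 0.6437092258309159
[  0.1   2.4 -10.4] 21.63326615037722
```

```bash
python3 -m pendant '[0,0,0,0,0.2,-1,0.55, 0,0,0,0,0.2,-1,0.55]' 30
python3 - <<'E'
from h import *
s=status.get_state();print(s['tool_pos'],s['ee_rot'],s['wrist_force'],s['width'])
P=imaging.camera_params('wrist')
im=snap('wrist','w5.png');im2=snap('scene','s5.png')
print(status.get_state()['tool_pos'])
import pickle;pickle.dump((P,s),open('w5.pkl','wb'))
cv2.imwrite('pics/c10.png',cv2.resize(im[110:270,150:370,::-1],None,fx=3.6,fy=3.6,interpolation=cv2.INTER_CUBIC))
cv2.imwrite('pics/c11.png',cv2.resize(im2[150:260,190:300,::-1],None,fx=5,fy=5,interpolation=cv2.INTER_CUBIC))
E
```

```text
t: 5.95
tool_pos: [516.8, -55.8, 115.5]
ee_rot: [0.188, 0.982, -0.0, -0.003]
wrist_force: [-0.1, -0.5, -3.3]
width: 0.646
[516.79471161 -55.77490228 115.5340336 ] [ 1.87569558e-01  9.82247860e-01 -4.04993254e-04 -2.57647114e-03] [-0.13134553 -0.45462377 -3.31793798] 0.6463766513867277
[519.01032871 -55.8869676  118.09530078]
```

View pics/c10.png

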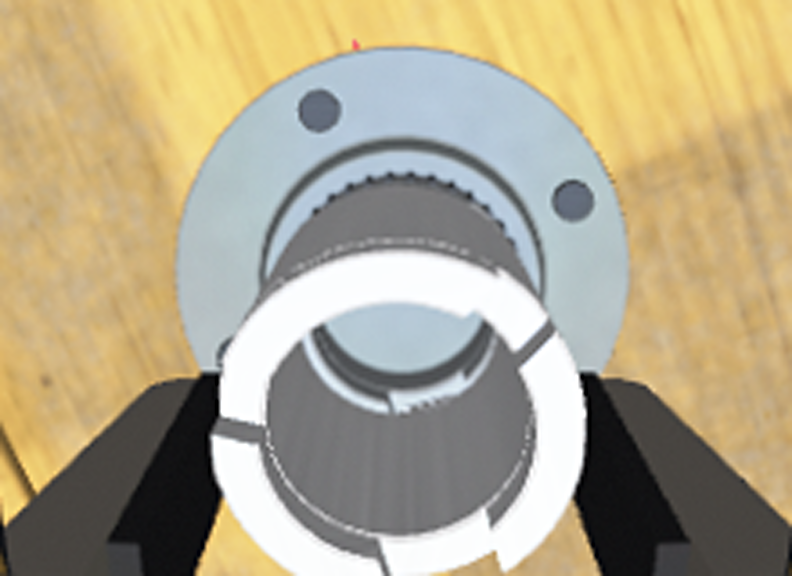

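View pics/c11.png

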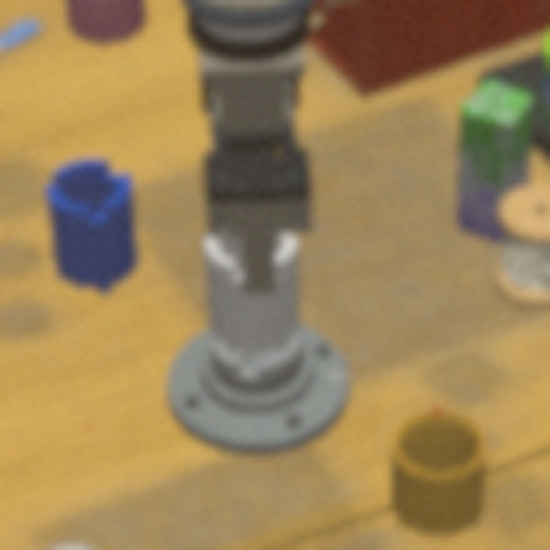

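```bash
python3 -m pendant '[0,0,0,0.05,0,-0.4,0.55, 0,0,0,0.05,0,-0.7,0.55, 0,0,0,0.05,0,-0.7,0.55, 0,0,0,0.05,0,-0.7,0.55]' 30; python3 -m pendant '[0,0,0,0,0,-0.2,0.55, 0,0,0,0,0,-0.4,0.55,0,0,0,0,0,-0.4,0.55]' 30
```

```text
t: 6.45
tool_pos: [519.6, -55.8, 111.4]
ee_rot: [0.187, 0.982, -0.0, 0.0]
wrist_force: [-0.3, -1.0, -3.3]
width: 0.643
t: 6.75
tool_pos: [519.4, -55.8, 107.1]
ee_rot: [0.187, 0.982, -0.0, -0.0]
wrist_force: [-0.2, 0.9, -3.9]
width: 0.644
```

```bash
python3 -m pendant '[0,0,0,0,0,-0.15,0.55, 0,0,0,0,0,-0.3,0.55,0,0,0,0,0,-0.3,0.55]' 30; python3 -m pendant '[0,0,0,0,0,-0.1,0.55, 0,0,0,0,0,-0.1,0.55]' 30
```

```text
t: 7.05
tool_pos: [519.2, -55.8, 103.8]
ee_rot: [0.187, 0.982, -0.0, -0.0]
wrist_force: [-0.2, -0.8, -4.0]
width: 0.643
t: 7.25
tool_pos: [519.6, -55.8, 103.4]
ee_rot: [0.187, 0.982, -0.0, -0.0]
wrist_force: [-0.7, 0.5, 2.0]
width: 0.645
```

Contact comes at z 103.4 against an expected home of 103.2, so the lugs dropped in. I'll open, back off upward and look.

```bash
python3 -m pendant '[0,0,0,0,0,0,0.7, 0,0,0,0,0,0,0.85, 0,0,0,0,0,0,0.87, 0,0,0,0,0,4,0.87, 0,0,0,0,0,9,0.87, 0,0,0,0,0,13,0.87, 0,0,0,0,0,13,0.87]' 30
python3 - <<'E'
from h import *
s=status.get_state();print(s['tool_pos'],s['ee_rot'],s['wrist_force'],s['width'])
P=imaging.camera_params('wrist')
im=snap('wrist','w6.png');im2=snap('scene','s6.png')
import pickle;pickle.dump((P,s),open('w6.pkl','wb'))
cv2.imwrite('pics/c12.png',cv2.resize(im[100:260,150:370,::-1],None,fx=3.6,fy=3.6,interpolation=cv2.INTER_CUBIC))
cv2.imwrite('pics/c13.png',cv2.resize(im2[150:260,190:300,::-1],None,fx=5,fy=5,interpolation=cv2.INTER_CUBIC))
E
```

```text
t: 7.95
tool_pos: [522.9, -56.2, 239.0]
ee_rot: [0.187, 0.982, 0.0, 0.005]
wrist_force: [-0.3, 0.3, -0.2]
width: 0.87
[522.94041427 -56.21681043 238.99593604] [1.87167707e-01 9.82317098e-01 9.28906669e-05 4.62157670e-03] [-0.28307797  0.2976199  -0.16885818] 0.8696544184182325
```

View pics/c12.png

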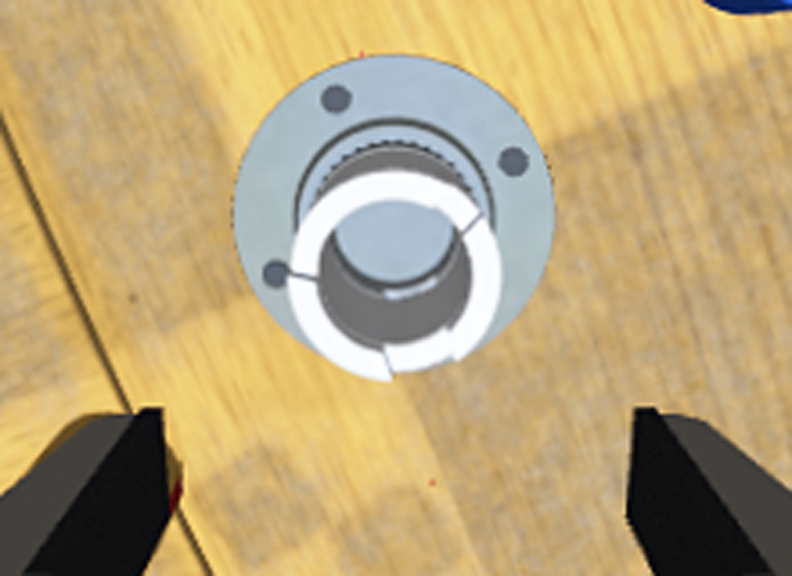

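View pics/c13.png

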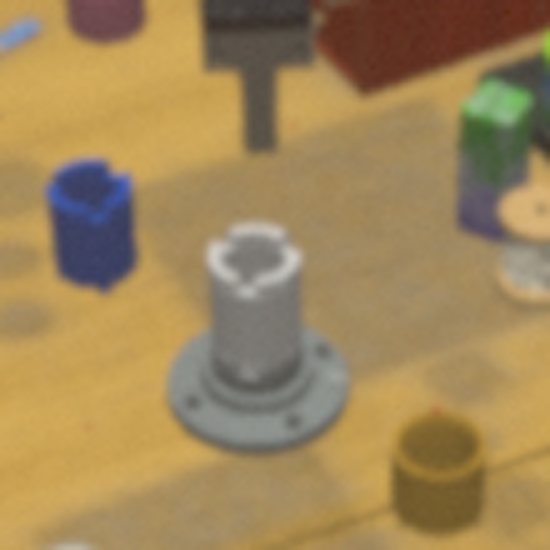

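View pics/w6.png

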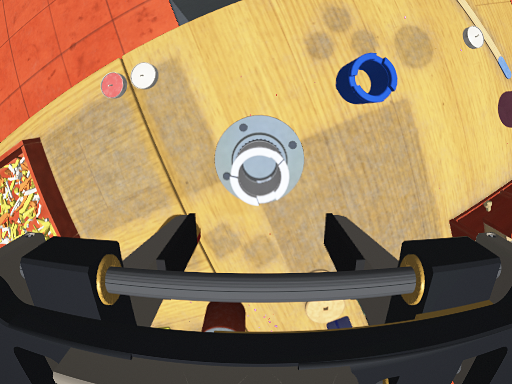

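The tube is upright and home. I'll go over to view the brass head.

```bash
python3 -m pendant '[0,0,0,10,-16.8,-3.9,0.87, 0,0,0,10,-16.8,-3.9,0.87, 0,0,0,10,-16.8,-3.9,0.87, 0,0,0,10,-16.8,-3.9,0.87, 0,0,0,10,-16.8,-3.9,0.87, 0,0,0,10,-16.8,-3.9,0.87, 0,0,0,10,-16.8,-3.9,0.87]' 30
python3 - <<'E'
from h import *
P=imaging.camera_params('wrist')
s=status.get_state();print(s['tool_pos'],s['ee_rot'])
im=snap('wrist','w7.png')
import pickle;pickle.dump((P,s),open('w7.pkl','wb'))
a,b=proj('wrist',[568,-201,62],P);print(a,b)
x,y=int(a)-45,int(b)-45;print(x,y)
cv2.imwrite('pics/c14.png',cv2.resize(im[y:y+90,x:x+90,::-1],None,fx=6,fy=6,interpolation=cv2.INTER_CUBIC))
E
```

```text
t: 8.75
tool_pos: [618.9, -222.8, 193.7]
ee_rot: [0.187, 0.982, 0.0, -0.0]
wrist_force: [0.1, 0.4, -0.6]
width: 0.869
[ 618.88796007 -222.84230739  193.69302045] [ 1.87076988e-01  9.82345180e-01  1.70583047e-04 -3.44708304e-04]
261.4982237265192 128.067549612777
216 83
```

View pics/c14.png

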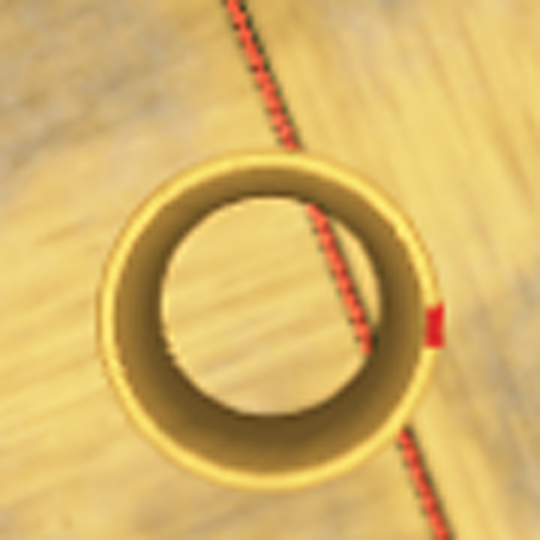

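View pics/w7.png

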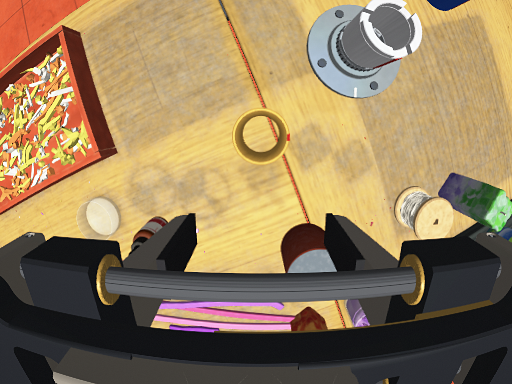

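```bash
python3 - <<'E'
from h import *
import pickle;P,st=pickle.load(open('w7.pkl','rb'))
o=(216,83);s=6
g=lambda l:[((x+.5)/s-.5+o[0],(y+.5)/s-.5+o[1]) for x,y in l]
c,r=fitcirc('wrist',g([(269,150),(98,320),(269,491),(440,300),(148,200),(148,440),(390,200),(390,440)]),62,P,30);print(c,r)
print(angs('wrist',g([(434,305),(434,347),(434,326)]),62,P,c))
# tube in this image & w6
print('candle',atz('wrist',305,240,88,P), 'spool',atz('wrist',412,205,68,P))
im=cv2.imread('pics/w7.png')[83:173,216:306]; im=cv2.resize(im,None,fx=6,fy=6,interpolation=cv2.INTER_CUBIC)
overlay(im,'wrist',P,c,62,angs('wrist',g([(434,326)]),62,P,c)[0][1],s=6,off=o); cv2.imwrite('pics/c15.png',im)
im=cv2.imread('pics/w6.png')[130:220,215:305]; cv2.imwrite('pics/c16.png',cv2.resize(im,None,fx=6,fy=6,interpolation=cv2.INTER_CUBIC))
E
```

```text
[ 575.36098418 -205.04254476] [29.5 29.4 29.5 29.5 29.4 29.4 29.4 29.3]
[[28.4, 74.4], [28.6, 59.8], [28.3, 67.1]]
candle [ 688.62271964 -200.52789925   88.        ] spool [708.16055967 -68.87114982  68.        ]
```

View pics/c16.png

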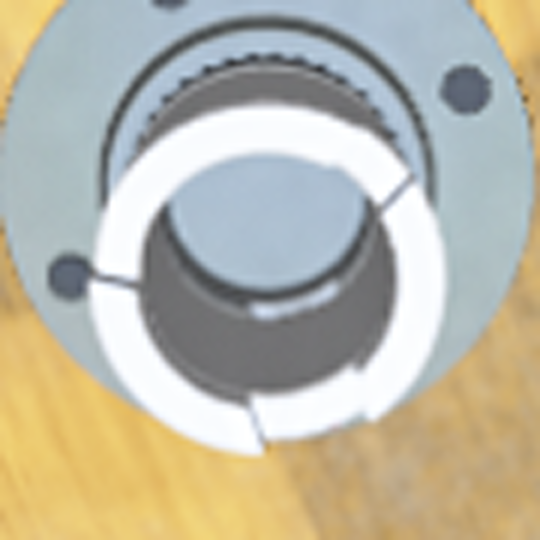

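```bash
python3 - <<'E'
from h import *
import pickle
P,st=pickle.load(open('w6.pkl','rb'))
o=(215,130);s=6
g=lambda l:[((x+.5)/s-.5+o[0],(y+.5)/s-.5+o[1]) for x,y in l]
c,r=fitcirc('wrist',g([(268,103),(88,280),(446,280),(265,456),(120,190),(420,180),(140,400),(375,420)]),123,P,30);print('tube',c,r)
print(angs('wrist',g([(412,178),(90,276),(263,450),(370,418)]),123,P,c),'expect 108.5 -108.5 -18.5 18.5')
E
python3 -m pendant '[0,0,0,0,0,0,0.87,0,0,0,0,0,0,0.87]'
python3 - <<'E'
from h import *
import pickle
for i in range(1):
    P=imaging.camera_params('wrist');s=status.get_state();im=snap('wrist','w8.png')
    print(s['tool_pos'])
    pickle.dump((P,s),open('w8.pkl','wb'))
x,y=216,83
cv2.imwrite('pics/c17.png',cv2.resize(im[y:y+90,x:x+90,::-1],None,fx=6,fy=6,interpolation=cv2.INTER_CUBIC))
E
```

```text
tube [516.86565434 -54.05305609] [30.  30.2 29.4 30.1 29.2 30.2 29.8 29.7]
[[29.3, 105.4], [29.9, -114.0], [29.0, -23.8], [28.9, 14.5]] expect 108.5 -108.5 -18.5 18.5
t: 9.0
tool_pos: [619.0, -221.6, 194.9]
ee_rot: [0.186, 0.983, 0.0, 0.0]
wrist_force: [1.2, -0.3, 0.2]
width: 0.869
[ 618.96549363 -221.62520653  194.86579047]
```

View pics/c17.png

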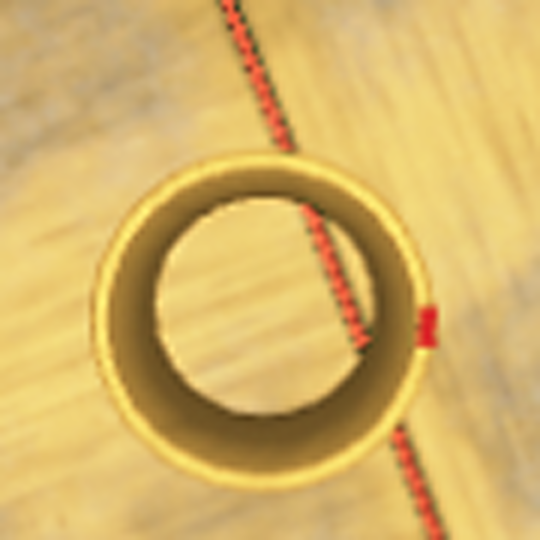

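```bash
python3 - <<'E'
from h import *
import pickle
print(status.get_state()['joint_pos'].round(3))
P,st=pickle.load(open('w8.pkl','rb'))
o=(216,83);s=6
g=lambda l:[((x+.5)/s-.5+o[0],(y+.5)/s-.5+o[1]) for x,y in l]
c,r=fitcirc('wrist',g([(264,150),(91,320),(264,491),(433,300),(142,200),(142,440),(385,200),(385,440)]),62,P,30);print(c,r,c-st['tool_pos'][:2])
print(angs('wrist',g([(429,306),(429,347),(420,328),(438,328)]),62,P,c))
E
```

```text
[-0.346  0.415  1.573  0.     1.153 -1.543]
[ 575.2167211  -204.98553329] [29.6 29.6 29.6 29.5 29.5 29.4 29.6 29.5] [-43.74877253  16.63967324]
[[28.7, 74.1], [29.0, 59.9], [27.1, 66.3], [30.2, 66.6]]
```

```bash
python3 -m pendant '[0,0,0,-4.37,1.66,0,0.87, 0,0,0,-4.37,1.66,-3,0.87, 0,0,0,-4.37,1.66,-7,0.87, 0,0,0,-4.37,1.66,-9,0.87, 0,0,0,-4.37,1.66,-9,0.87, 0,0,0,-4.37,1.66,-9,0.87]' 30
python3 - <<'E'
from h import *
s=status.get_state();print(np.round([575.2,-205,43]-s['tool_pos'],1))
E
```

```text
t: 9.65
tool_pos: [575.7, -205.2, 105.6]
ee_rot: [0.186, 0.983, 0.0, 0.001]
wrist_force: [1.4, 0.7, -0.2]
width: 0.873
[ -0.5   0.2 -62.6]
```

```bash
python3 -m pendant '[0,0,0,-0.05,0,-3,0.87, 0,0,0,-0.05,0,-5.5,0.87, 0,0,0,-0.05,0,-6.2,0.87, 0,0,0,-0.05,0,-6.2,0.87, 0,0,0,-0.05,0,-6.2,0.7, 0,0,0,-0.05,0,-6.2,0.55, 0,0,0,-0.05,0,-6.2,0.55, 0,0,0,-0.05,0,-6.2,0.55]' 30
python3 -m pendant '[0,0,0,0,0,0,0.55,0,0,0,0,0,0,0.55]'
```

```text
t: 10.45
tool_pos: [576.1, -205.5, 44.8]
ee_rot: [0.186, 0.983, -0.0, 0.002]
wrist_force: [-1.1, -0.9, 6.6]
width: 0.64
t: 10.65
tool_pos: [576.1, -205.5, 44.9]
ee_rot: [0.186, 0.983, -0.0, 0.002]
wrist_force: [0.3, -0.8, 0.8]
width: 0.642
```

```bash
python3 -m pendant '[0,0,0,0,0,3,0.55, 0,0,0,0,0,7,0.55, 0,0,-6,0,0,11,0.55, 0,0,-14,0,0,15,0.55, 0,0,-22,0,0,16,0.55, 0,0,-30,0,0,16,0.55, 0,0,-36,0,0,16,0.55, 0,0,-36,0,0,16,0.55]' 30
python3 -m pendant '[0,0,-6,0,3,0,0.55, 0,0,-13,-0.5,6,0,0.55, 0,0,-20,-1,8,0,0.55, 0,0,-28,-1.5,8,0,0.55, 0,0,-35.5,-2,8,0,0.55, 0,0,-35.5,-2,8,0,0.55,0,0,-35.5,-2,8,0,0.55,0,0,-35.5,-2,8,0,0.55]' 30
python3 - <<'E'
from h import *
P=imaging.camera_params('wrist');s=status.get_state();print(s['tool_pos'],s['ee_rot'],s['wrist_force'])
print(90-np.degrees(2*np.arctan2(s['ee_rot'][0],s['ee_rot'][1])))
im=snap('wrist','w9.png')
import pickle;pickle.dump((P,s),open('w9.pkl','wb'))
cv2.imwrite('pics/c18.png',cv2.resize(im[110:290,150:370,::-1],None,fx=3.3,fy=3.3,interpolation=cv2.INTER_CUBIC))
E
```

```text
t: 11.45
tool_pos: [575.6, -205.4, 204.5]
ee_rot: [0.481, 0.877, -0.001, 0.001]
wrist_force: [0.4, -0.0, -3.0]
width: 0.643
t: 12.25
tool_pos: [555.8, -125.5, 204.4]
ee_rot: [0.724, 0.689, -0.001, 0.001]
wrist_force: [0.6, 0.4, -2.9]
width: 0.64
[ 555.75145505 -125.50131981  204.39221965] [ 0.72433198  0.68945012 -0.00108386  0.00073715] [ 0.62576969  0.44107295 -2.89498718]
-2.8267125338117154
```

View pics/c18.png

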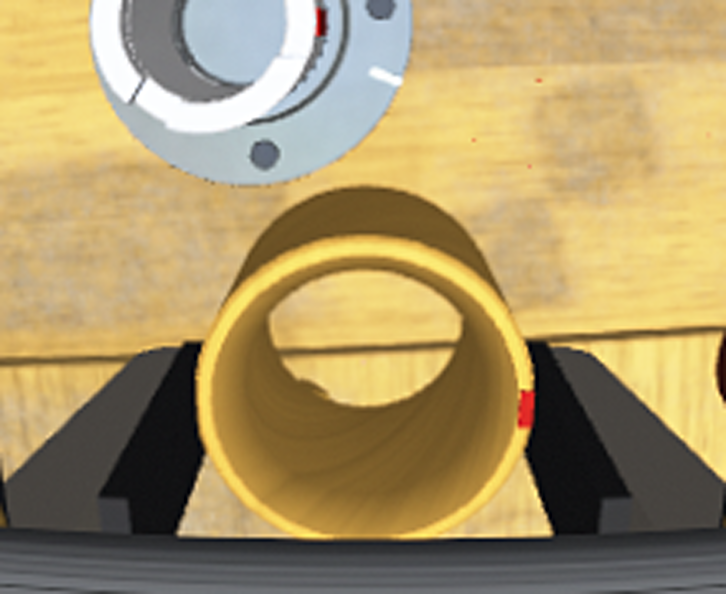

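```bash
python3 - <<'E'
from h import *
import pickle
P,st=pickle.load(open('w9.pkl','rb'))
o=(150,110);s=3.3
g=lambda l:[((x+.5)/s-.5+o[0],(y+.5)/s-.5+o[1]) for x,y in l]
z=st['tool_pos'][2]+17.1
c,r=fitcirc('wrist',g([(363,233),(197,385),(533,380),(225,300),(500,295),(222,475),(510,475)]),z,P,30);print(c,r,c-st['tool_pos'][:2])
print(angs('wrist',g([(527,391),(525,428),(526,410)]),z,P,c))
E
```

```text
[ 557.40470918 -122.51481526] [29.9 29.3 29.2 29.9 29.7 29.3 29.5] [1.65325413 2.98650454]
[[28.1, 1.1], [28.5, -13.0], [28.1, -6.1]]
```

```bash
python3 -m pendant '[0,0,0.8,-2,3.5,0,0.55, 0,0,0.8,-3.5,6,0,0.55, 0,0,0.8,-3.91,6.93,-0.5,0.55, 0,0,0.8,-3.91,6.93,-2,0.55, 0,0,0.8,-3.91,6.93,-2.8,0.55, 0,0,0.8,-3.91,6.93,-2.8,0.55, 0,0,0.8,-3.91,6.93,-2.8,0.55]' 30
python3 - <<'E'
from h import *
P=imaging.camera_params('wrist');s=status.get_state();print(s['tool_pos'],s['ee_rot'],s['wrist_force'])
im=snap('wrist','w10.png');im2=snap('scene','s10.png')
import pickle;pickle.dump((P,s),open('w10.pkl','wb'))
cv2.imwrite('pics/c19.png',cv2.resize(im[110:290,150:370,::-1],None,fx=3.3,fy=3.3,interpolation=cv2.INTER_CUBIC))
cv2.imwrite('pics/c20.png',cv2.resize(im2[140:250,190:300,::-1],None,fx=5,fy=5,interpolation=cv2.INTER_CUBIC))
E
```

```text
t: 13.0
tool_pos: [517.0, -56.6, 176.4]
ee_rot: [0.72, 0.694, -0.001, 0.001]
wrist_force: [0.2, -0.9, -3.1]
width: 0.639
[516.97908813 -56.59548441 176.36712393] [ 7.19809439e-01  6.94170388e-01 -1.18147877e-03  6.69924451e-04] [ 0.22848502 -0.91603333 -3.08682747]
```

View pics/c19.png

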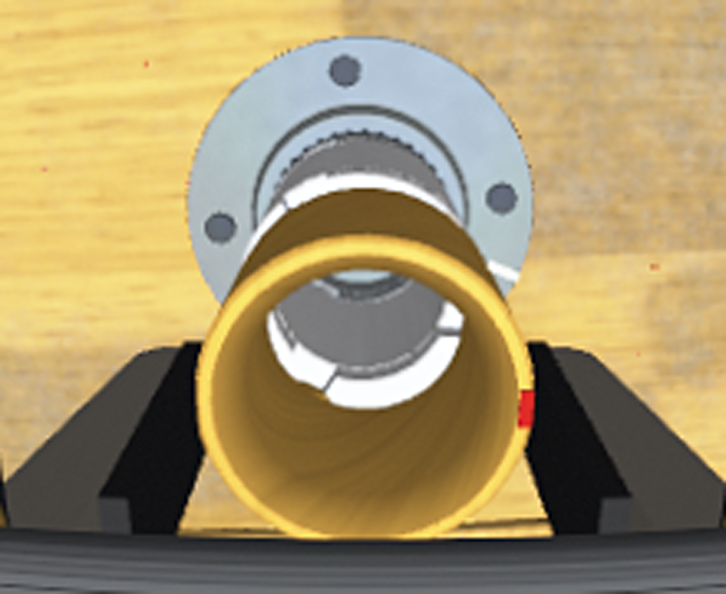

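View pics/c20.png

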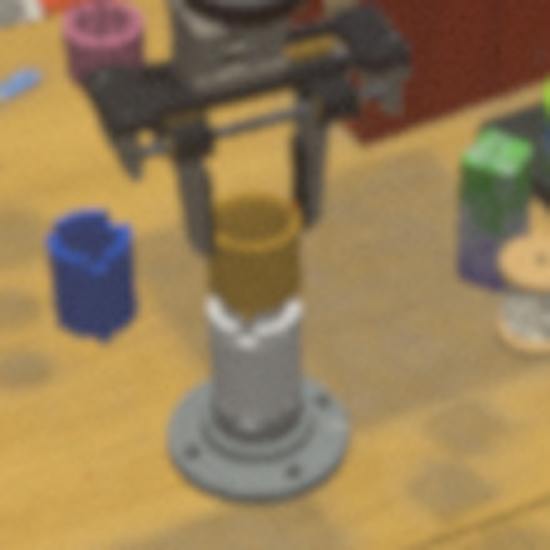

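```bash
python3 -m pendant '[0,0,0,-0.03,0.04,-0.4,0.55, 0,0,0,-0.03,0.04,-0.7,0.55, 0,0,0,-0.03,0.04,-0.7,0.55]' 30; python3 -m pendant '[0,0,0,0,0,-0.15,0.55, 0,0,0,0,0,-0.3,0.55,0,0,0,0,0,-0.3,0.55]' 30
```

```text
t: 13.4
tool_pos: [516.6, -56.2, 169.4]
ee_rot: [0.72, 0.694, -0.001, 0.001]
wrist_force: [0.2, 0.4, -2.4]
width: 0.643
t: 13.7
tool_pos: [516.4, -56.2, 166.1]
ee_rot: [0.72, 0.694, -0.001, 0.001]
wrist_force: [0.4, 0.7, -3.4]
width: 0.643
```

```bash
python3 -m pendant '[0,0,0,0,0,-0.1,0.55, 0,0,0,0,0,-0.2,0.55,0,0,0,0,0,-0.2,0.55]' 30; python3 -m pendant '[0,0,0,0,0,-0.1,0.55, 0,0,0,0,0,-0.2,0.55,0,0,0,0,0,-0.2,0.55]' 30
```

```text
t: 14.0
tool_pos: [516.4, -56.1, 164.0]
ee_rot: [0.72, 0.694, -0.001, 0.001]
wrist_force: [0.5, -0.5, -3.5]
width: 0.644
t: 14.3
tool_pos: [516.3, -56.1, 161.9]
ee_rot: [0.72, 0.694, -0.001, 0.0]
wrist_force: [-0.7, 0.2, -3.0]
width: 0.642
```

```bash
python3 -m pendant '[0,0,0,0,0,-0.1,0.55, 0,0,0,0,0,-0.1,0.55]' 30; python3 -m pendant '[0,0,0,0,0,-0.05,0.55, 0,0,0,0,0,-0.05,0.55]' 30
```

```text
t: 14.5
tool_pos: [516.4, -56.2, 161.0]
ee_rot: [0.72, 0.694, -0.001, 0.001]
wrist_force: [1.0, -0.8, -1.2]
width: 0.644
t: 14.7
tool_pos: [516.5, -56.3, 160.9]
ee_rot: [0.72, 0.694, -0.001, 0.001]
wrist_force: [-2.6, -0.5, 3.9]
width: 0.644
```

Contact comes at the expected home height (160.9). I'll release, retreat upward and check.

```bash
python3 -m pendant '[0,0,0,0,0,0,0.7, 0,0,0,0,0,0,0.85, 0,0,0,0,0,0,0.87, 0,0,0,0,0,3,0.87, 0,0,0,0,0,7,0.87, 0,0,0,0,0,11,0.87, 0,0,0,0,0,11,0.87]' 30
python3 -m pendant '[0,0,0,0,0,0,0.87,0,0,0,0,0,0,0.87]'
python3 - <<'E'
from h import *
im=snap('wrist','w11.png');im2=snap('scene','s11.png');im3=snap('top','t11.png')
a=cv2.resize(im2[130:260,190:300,::-1],None,fx=4.6,fy=4.6,interpolation=cv2.INTER_CUBIC)
b=cv2.resize(im[80:260,150:370,::-1],None,fx=3.3,fy=3.3,interpolation=cv2.INTER_CUBIC)
cv2.imwrite('pics/c21.png',a);cv2.imwrite('pics/c22.png',b)
s=status.get_state();print(s['t'],s['wrist_force'])
for z in(116,178):print(proj('scene',[516.6,-54.5,z]))
E
```

```text
t: 15.4
tool_pos: [519.5, -56.6, 276.2]
ee_rot: [0.72, 0.694, 0.002, 0.004]
wrist_force: [0.8, -0.4, -0.6]
width: 0.872
t: 15.6
tool_pos: [519.4, -56.6, 275.8]
ee_rot: [0.72, 0.694, 0.002, 0.004]
wrist_force: [-0.3, 0.6, -0.9]
width: 0.87
15.75 [-0.28303734 -0.04428956  1.03398582]
[240.58770686 201.64209005]
[240.01308297 186.76184905]
```

View pics/c21.png

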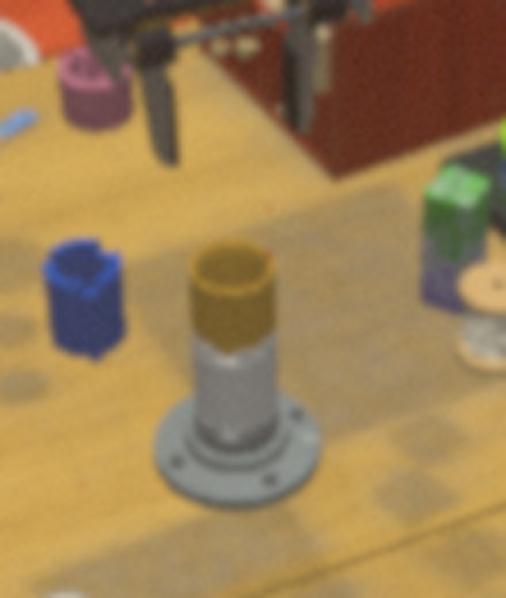

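View pics/c22.png

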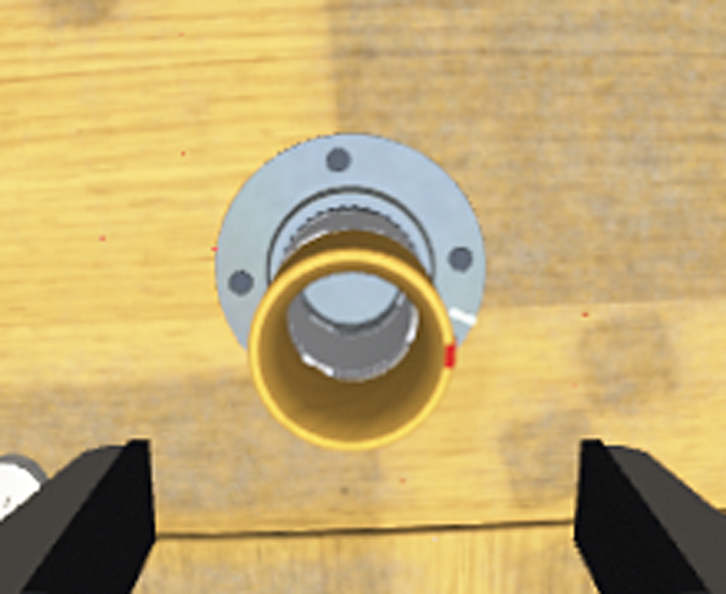

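View pics/t11.png

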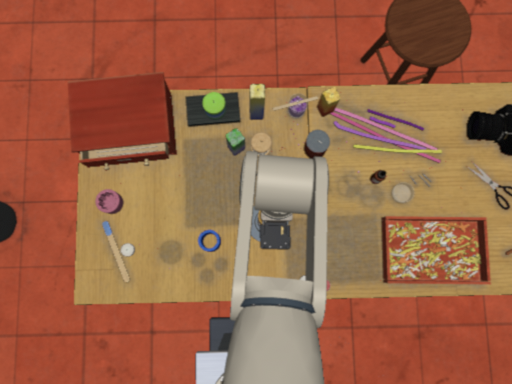

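```bash
python3 -c "
from plant import close_job
print(close_job())"
```

```text
the job is handed in; nothing more can be done
None
```

The candle mould is built and handed in: the silver tube stands on the stand's ring with the brass head on top of it. It took about 16 s of the 67 s allowed.

- **Ring angle:** the wrist camera showed the ring's wide notch at about −5° in the world frame, roughly 22° from the white line. No feeling about was needed, because the lugs went straight into their notches both times.
- **Heights:** first contact came at TCP z 103.4 for the tube (103.2 expected when home) and 160.9 for the head (160.9 expected). The contact forces stayed at only a few newtons.
- **Last pictures:** the stack stands upright and free, with the seam between head and tube closed and the gripper open well above it. In the top picture, compared by eye, the bystanders in view are where they were at the start.

**Checks that disagreed:**
- In the scene camera the head's rim sits about 2 px lower than I predicted for a fully home head. A head riding on the tube's rim would have shown higher instead, so I put this down to calibration and reading the pixels by eye.
- My rough top-camera positions differed from the wrist camera's by 3 to 8 mm. I used the wrist camera's, and the fits came out right.

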